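Lock the panel down: line up the slotted disc, push the bar through

ROBOT

A 6-joint arm with a two-finger parallel gripper is mounted at the origin on a cart in front of the work surface, level with it; the furniture and walls round the work are solid. World frame = base frame: x ahead of the robot, y to its left, z up, the work surface at z = 0. Lengths are in m, angles in rad, forces in N, time in s.
With the tool pointing down it reaches from about 0.325 to 0.775 m from the base axis. Payload 9.3 kg.
Tool frame: the origin (TCP) lies at the very end of the fingers, on their centre line; the grasp point (between the pads) lies ctrl.grip_depth behind it (ctrl.grip_depth is the distance from the TCP to the grasp point, in m); x points along the fingers, z is the direction in which the jaws open and shut, and the axes are right-handed (so a half turn about x gives the same grasp; the last joint's range is limited). The gripper opens to 85 mm and grips with 20 to 120 N. Pads are 22 mm wide; open, the fingers measure 114 mm over their backs; the gripper's body (76 mm by 85 mm) begins 54 mm behind the grasp point. The pads swing forward as they close: fully open they stand 13 mm farther back than shut.
Start: joints at [-1.359, 0.259, 0.021, 1.334, 0, 1.418], TCP at [0.196, -0.514, 0.231] pointing down, gripper open.
Joint ranges: [-3.04, 3.04], [-0.91, 1.82], [-1.04, 1.36], [-1.92, 1.95], [-1.52, 1.45], [-3.14, 3.14]. Speed limits (rad/s): [2.22, 2.22, 2.79, 3.14, 3.14, 3.14].

INTERFACE

Orientations are given as a unit quaternion [w, x, y, z].
In Python, from rig import ctrl gives the robot as it stands.
- The arm moves only by the shell command python3 -m pendant 'ROWS' [FORCE]. ROWS is JSON, a list of rows, each a list of 7 numbers: the shift along the world's x, y, z in m, then the turn, a rotation vector about the world's x, y, z in rad, then the finger opening in m, from 0 to 0.0854. In form: [[x, y, z, ax, ay, az, jaw], ...]. A call has 1 to 8 rows; each row is the pose to reach, as a shift and turn from the pose commanded when the call began; what a row does not reach only later rows make up. A row lasts 1/10 s, in which the tool goes at most 50 mm and 8.59 degrees, less where a joint would pass 70% of its speed; a pose out of reach is approached as far as the arm can. A call with a gripper value outside its range is refused whole. The fingers move at their own pace and stop on an object; FORCE is the grip in N (left out, the last holds). Time passes only in rows, so rows that repeat a pose let the fingers close. It gives the time, the measured TCP pose, the force and the opening at its end, in the units of the state.
- ctrl.get_obs(): the state, without advancing time (a new reading comes with each control period).
- ctrl.get_image(name): name is "side" or "top" or "wrist"; returns (picture, depth): 384x512x3 uint8, red, green, blue; 384x512 float32, m along the optical axis (not along the pixel's ray), 0 where there is no reading.
- ctrl.get_calibration(name): a dict with "fovy" (degrees; the focal length in pixels is half the picture's height over the tangent of half this angle, whatever the lens; pixels are square), "cx", "cy" (the principal point, pixels), "k1" (the pictures are not rectified: a ray, as slopes to the right and down, at radius r is drawn at 1 + k1 r^2 times it, then the intrinsics apply), "T" (4x4, takes a point from camera to world coordinates); the wrist camera has in their place "hand_eye" (4x4, takes a point from camera to tool coordinates, whose origin is the TCP and whose axes are the tool frame's). Camera axes: x right, y up, looking along -z (the intrinsics and any distortion apply to the point x, -y, -z); pixel columns grow to the right and rows downward; lengths in m; the calibration is good to about 2 mm. A picture is of the moment at which its call begins: read the wrist's pose just before it. get_calibration takes no time and is no camera call.
- ctrl.finish_job(): hands the job in, once; it reports no verdict.
The state is a dict: "clock": time; "qpos": joint angles; "joint_vel": joint speeds; "joint_efforts": joint torques, N m; "ee_pos": TCP position; "orientation": TCP orientation; "force": force on the tool from outside, world axes, zero at the start; "ft_torque": the same for the moment, N m; "grip_width": finger opening in m.
Only numpy, scipy, OpenCV 4.12 (cv2) and the standard library are available. Lean on these libraries where they do the work, as an engineer would, in place of code of your own. Each camera call takes 0.05 s, during which the arm holds its last target.

TASK

Lock the display panel down in its fixture. With a fingertip, push the stud of the slotted disc round until the slot lines up with the flat bar, then push the bar by its upright lug through the slot until it is fully home and its nose lies over the edge of the panel. Only push: grip and lift nothing, force nothing, and leave the panel and the things around it where they are.

Things in the scene. Friction and masses are not known exactly. Their poses are not given: they have to be found in the camera images.
- panel_fixture: Fixed aluminium plate on blocks, its top 40 mm up (heights from cabinet top); 300 mm long, 92 wide, 120 under the panel. Origin on the cabinet top below the disc's axis; level x axis = direction in which the bar is pushed, z up. The bar lies along y = 0 in a guide at x -164 to -50 mm (37 wide, screw heads 67 mm up); panel at x 43 to 124 mm. It counts with disc and bar as one solid
- lock_disc (a joint): Angle of the slotted disc about its upright axis, rad, growing anticlockwise seen from above. The slot (17 mm wide, bar 14 mm) runs right across: at 0 and at 3.14 alike it is in line with the bar, either will do. Range -0.3 to 3.44; starts well off line in between. Stiff (0.06 N m, about 2 N at the stud), stays where it is left
- disc_centre (a point): Point on the axis of the steel disc (84 mm across), at the level of its flat top, 62 mm above the cabinet top
- stud (a point): Upright black finger stud on the disc: round pin 13 mm across, from 62 to 98 mm up (steel collar 17 mm across at its foot, to 67 mm). Point on its axis 80 mm up, 30 mm from the disc's axis, at right angles to the slot. In the fixture's frame it lies at angle (disc angle - pi/2) from x: at 0 on the -y side, at 1.57 on the panel side, at 3.14 on the +y side
- lock_bar (a joint): Travel of the bar, m: 0 = drawn back (start; nose 5 mm short of the disc), 0.100 = fully home at its stop, nose through the disc and 10 mm over the panel's edge. 2 N friction, light damping, stays where it is left. The tapered nose finds the slot if the disc is within about 0.1 rad of in line, else it butts against the disc
- lug (a point): Centre of the upright aluminium push lug at the bar's back end: rounded plate 10 mm thick along the bar, 34 mm wide across it, from 66 to 103 mm above the cabinet top (this point 84.5 mm up). The space behind it, away from the disc, is free
- nose (a point): Centre of the front end of the steel bar (bar 14 mm wide, 10 mm high, 115 mm long, its underside 49.5 mm above the cabinet top)
- panel: Loose black display panel 79 x 102 x 8 mm lying on the fixture plate between low pins; origin at the centre of its underside. Must stay
- loupe: Black magnifier loupe 42 mm across, 40 mm high, standing to the left behind the fixture; origin at the centre of its underside. Must stay
- parts_bin: Open yellow bin 71 x 100 x 40 mm at the back left, beside the power unit; origin at the centre of its underside. Must stay
- gauge_block: Aluminium block 36 x 80 mm, 32 mm high with two pins on it, to the left of the fixture; origin at the centre of its underside. Must stay
- post_rack: Fixed aluminium frame between robot and work, a solid obstacle. Origin on the cabinet top, mid-way between its posts; y axis along the frame. Two posts 50 mm square, 940 mm high, at x 13 mm, y +292 and -292 mm; two rails 40 mm square join them along y at x 13 mm: 510 to 550 mm and 900 to 940 mm up. Reach in below the lower rail, with the tool leaning back to the robot if the arm needs it

How it is judged:
By the outcome, as a careful person would: the job done as asked, in the order asked, and still so for the second after the job is handed in, with the robot touching nothing.
It also fails if it takes over 64 s, if anything falls off the work surface, if the arm or the gripper's body presses on something with over 40 N, if the wrist force passes 120 N, or if a joint passes its speed limit or range.

## Working session

There is one attempt and no reset: what is moved stays moved. The work goes in short steps, Python scripts to look and compute and a shell command to move; the robot and the scene stay as the last step left them, time stands still between calls to the robot, and variables do not carry over. Pictures are saved under pics/ and viewed, and the job is handed in when it is done.

```bash
ls; mkdir -p pics; python3 - <<'E'
from rig import ctrl
import cv2
o=ctrl.get_obs();print(o)
for n in("side","top","wrist"):
    c=ctrl.get_calibration(n);print(n,c)
    im,d=ctrl.get_image(n);cv2.imwrite(f"pics/{n}0.png",im[:,:,::-1])
    import numpy as np;np.save(f"{n}0.npy",d)
E
```

```text
pics
{'clock': 0.0, 'qpos': array([-1.35860793e+00,  2.59223591e-01,  2.07463382e-02,  1.33368997e+00,
       -1.98148017e-05,  1.41823638e+00]), 'joint_vel': array([-0.00014744, -0.00225961, -0.00058401,  0.00073779, -0.00149442,
        0.00135173]), 'joint_efforts': array([ 7.14064154e-04, -5.55635870e+01,  3.44529319e+01,  1.37391014e-02,
       -8.26096516e-05,  6.03898030e-06]), 'ee_pos': array([ 0.19614357, -0.51353525,  0.23064303]), 'orientation': array([ 0.58203265,  0.40135265,  0.58274784, -0.40069814]), 'force': array([-0.14610561, -0.03627642,  0.49880448]), 'ft_torque': array([0.01631154, 0.00090959, 0.04237398]), 'grip_width': 0.0853527580432328}
side {'fovy': 43.001058697425556, 'cx': 257.902972731494, 'cy': 191.34211558227048, 'k1': -0.11357369561844602, 'T': array([[ 0.46566841, -0.7156155 ,  0.52062211,  1.10636351],
       [ 0.88489022,  0.38387919, -0.2638296 , -0.35390334],
       [-0.01105544,  0.58355053,  0.81200158,  0.96255608],
       [ 0.        ,  0.        ,  0.        ,  1.        ]])}
top {'fovy': 55.69788876586995, 'cx': 248.540185704725, 'cy': 192.79208090195002, 'k1': -0.11945515367166036, 'T': array([[ 0.02827   ,  0.98421874, -0.17468335,  0.40554752],
       [-0.99931927,  0.03197092,  0.0184083 , -0.08757899],
       [ 0.02370258,  0.17404404,  0.98445257,  1.01775003],
       [ 0.        ,  0.        ,  0.        ,  1.        ]])}
wrist {'fovy': 63.14122493773198, 'cx': 259.2756811011916, 'cy': 190.15442275477437, 'k1': -0.017178725793625376, 'hand_eye': array([[ 8.21341519e-04,  3.25939375e-01, -9.45390316e-01,
        -1.43674116e-01],
       [ 2.19318188e-04,  9.45390553e-01,  3.25939648e-01,
         8.39023336e-02],
       [ 9.99999639e-01, -4.75049057e-04,  7.05004080e-04,
        -6.09560038e-04],
       [ 0.00000000e+00,  0.00000000e+00,  0.00000000e+00,
         1.00000000e+00]])}
```

View pics/side0.png

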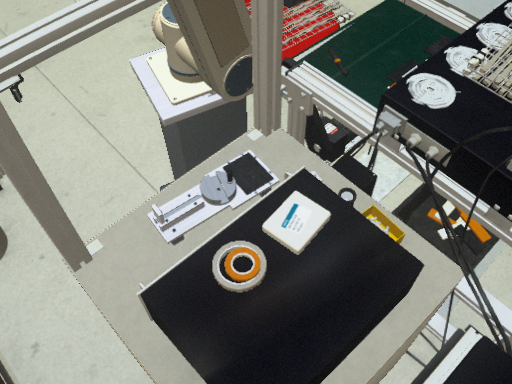

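View pics/top0.png

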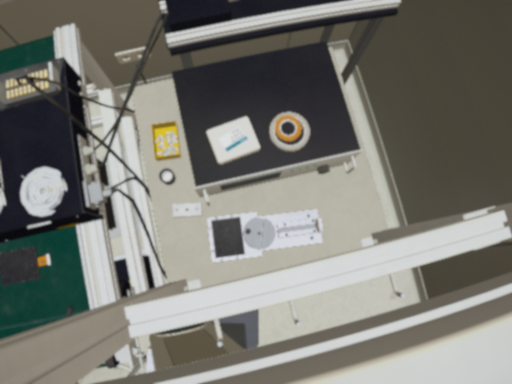

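View pics/wrist0.png

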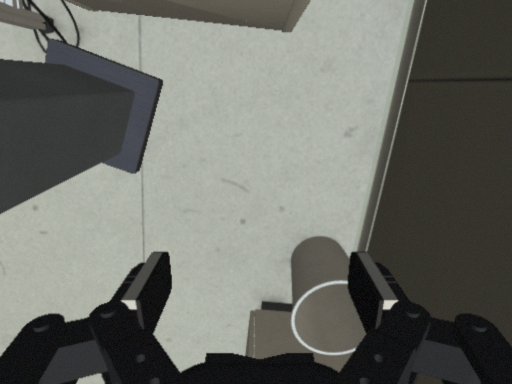

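```bash
cat > h.py <<'E'
import numpy as np,cv2
from rig import ctrl
from scipy.spatial.transform import Rotation as R
def K(c,h=384):
    f=h/2/np.tan(np.radians(c['fovy'])/2)
    return np.array([[f,0,c['cx']],[0,f,c['cy']],[0,0,1]])
def camT(n,o=None):
    c=ctrl.get_calibration(n)
    if 'T' in c: return c,c['T']
    o=o or ctrl.get_obs(); q=o['orientation']
    T=np.eye(4);T[:3,:3]=R.from_quat([q[1],q[2],q[3],q[0]]).as_matrix();T[:3,3]=o['ee_pos']
    return c,T@c['hand_eye']
def ray(c,T,uv):
    uv=np.asarray(uv,float).reshape(-1,1,2)
    x=cv2.undistortPoints(uv,K(c),np.array([c['k1'],0,0,0.]),None,None,None).reshape(-1,2) if 0 else cv2.undistortPointsIter(uv,K(c),np.array([c['k1'],0,0,0.]),None,None,(3,50,1e-10)).reshape(-1,2)
    d=np.c_[x[:,0],-x[:,1],-np.ones(len(x))]
    return T[:3,3],d@T[:3,:3].T
def atz(c,T,uv,z):
    o,d=ray(c,T,uv); return o+d*((z-o[2])/d[:,2])[:,None]
def atd(c,T,uv,dep):
    o,d=ray(c,T,uv); return o+d*np.asarray(dep).reshape(-1,1)
def proj(c,T,P):
    P=np.atleast_2d(P);p=(P-T[:3,3])@T[:3,:3]
    q=np.c_[p[:,0],-p[:,1],-p[:,2]]
    return cv2.projectPoints(q,np.zeros(3),np.zeros(3),K(c),np.array([c['k1'],0,0,0.]))[0].reshape(-1,2)
E
python3 - <<'E'
from h import *
for n,(x0,y0,x1,y1) in {'side':(140,140,290,250),'top':(160,170,340,300)}.items():
    im=cv2.imread(f'pics/{n}0.png')[y0:y1,x0:x1]
    cv2.imwrite(f'pics/{n}0z.png',cv2.resize(im,None,fx=4.4 if n=='top' else 5,fy=4.4 if n=='top' else 5,interpolation=cv2.INTER_CUBIC))
c,T=camT('top');d=np.load('top0.npy')
for uv in [(259,234),(228,237),(187,210),(166,176),(210,260),(320,210),(205,226),(140,315),(500,230),(366,240),(193,285)]:
    print(uv,d[uv[1],uv[0]],atd(c,T,uv,d[uv[1],uv[0]]).round(3))
E
```

```text
(259, 234) 0.9669225 [[ 0.467 -0.137  0.047]]
(228, 237) 0.9624268 [[ 0.457 -0.055  0.049]]
(187, 210) 0.9981359 [[0.528 0.062 0.023]]
(166, 176) 1.0018272 [[0.62  0.124 0.034]]
(210, 260) 1.0013027 [[ 0.394 -0.005 -0.003]]
(320, 210) 1.0295383 [[ 0.543 -0.311  0.001]]
(205, 226) 1.0135291 [[0.488 0.012 0.001]]
(140, 315) 0.44349295 [[0.329 0.035 0.551]]
(500, 230) 0.47323105 [[ 0.447 -0.449  0.551]]
(366, 240) 1.0148921 [[ 0.461 -0.443  0.003]]
(193, 285) 0.98452246 [[0.325 0.038 0.001]]
```

View pics/side0z.png

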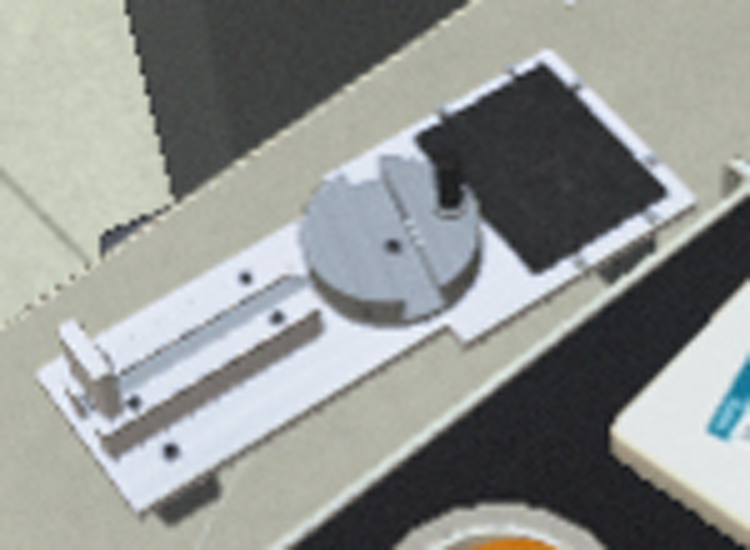

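View pics/top0z.png

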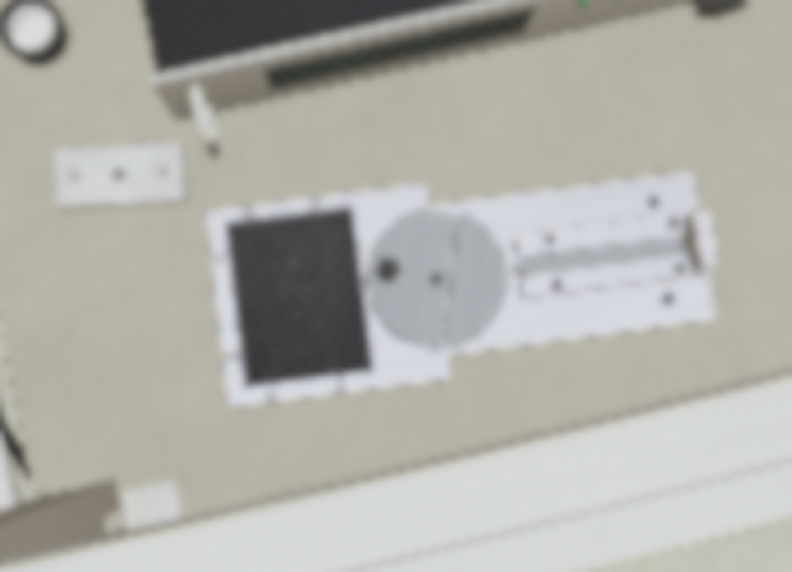

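```bash
cat > tri.py <<'E'
from h import *
cs,Ts=camT('side');ct,Tt=camT('top')
def tri(us,ut):
    o1,d1=ray(cs,Ts,us);o2,d2=ray(ct,Tt,ut);d1=d1[0];d2=d2[0]
    s=np.linalg.lstsq(np.c_[d1,-d2],o2-o1,rcond=None)[0]
    a=o1+s[0]*d1;b=o2+s[1]*d2
    return (a+b)/2,np.linalg.norm(a-b)
P={'disc':((218.6,189),(259.3,233.6),.062),'stud':((229.4,171.4),(247.7,230.9),.098),'lug':((157.6,208),(320.5,224.5),.103),
'pc1':((248.5,150.5),(239.8,217.5),.048),'pc2':((273.5,178.3),(212,221),.048),'pc3':((247.5,194.5),(216,257),.048),'pc4':((223,167),(244.2,254),.048)}
for k,(s,t,z) in P.items():
    p,e=tri(s,t);print(k,p.round(4),round(e,4),'side@z',atz(cs,Ts,s,z)[0].round(4),'top@z',atz(ct,Tt,t,z)[0].round(4))
E
python3 tri.py
```

```text
disc [ 0.469  -0.1356  0.0464] 0.0041 side@z [ 0.4806 -0.1375  0.062 ] top@z [ 0.4673 -0.1368  0.062 ]
stud [ 0.4714 -0.1045  0.0967] 0.0021 side@z [ 0.4727 -0.1038  0.098 ] top@z [ 0.4709 -0.1054  0.098 ]
lug [ 0.4927 -0.2867  0.1049] 0.006 side@z [ 0.4927 -0.2838  0.103 ] top@z [ 0.4919 -0.29    0.103 ]
pc1 [ 0.4989 -0.0764  0.1806] 0.0179 side@z [ 0.3995 -0.0195  0.048 ] top@z [ 0.5097 -0.0842  0.048 ]
pc2 [ 0.4995 -0.0073  0.0425] 0.0054 side@z [ 0.5039 -0.0068  0.048 ] top@z [ 0.4979 -0.0102  0.048 ]
pc3 [ 0.4001 -0.02   -0.1362] 0.0151 side@z [ 0.5166 -0.082   0.048 ] top@z [ 0.4031 -0.0248  0.048 ]
pc4 [ 0.4137 -0.0976  0.0448] 0.0029 side@z [ 0.4167 -0.0971  0.048 ] top@z [ 0.4132 -0.0989  0.048 ]
```

```bash
cat > log.py <<'E'
from h import *
import json
o=ctrl.get_obs();q=o['orientation']
M=R.from_quat([q[1],q[2],q[3],q[0]]).as_matrix()
print('t',round(o['clock'],2),'q',o['qpos'].round(3),'p',o['ee_pos'].round(4),'F',o['force'].round(1),'w',round(o['grip_width'],4));print('cols x,y,z tool:',M.T.round(3).tolist())
open('log.jsonl','a').write(json.dumps(dict(q=o['qpos'].tolist(),p=o['ee_pos'].tolist(),M=M.tolist()))+'\n')
E
python3 log.py; python3 -c "
from rig import ctrl;print(ctrl.grip_depth)"
python3 - <<'E'
from h import *
# rail ends / posts in top depth
c,T=camT('top');d=np.load('top0.npy')
v,u=np.mgrid[0:384:2,0:512:2];u=u.ravel();v=v.ravel();dd=d[v,u]
P=atd(c,T,np.c_[u,v],dd)
m=(P[:,2]>.545)&(P[:,2]<.556)&(dd>0)
Q=P[m][:,:2];print(len(Q),Q.min(0),Q.max(0))
mu=Q.mean(0);U,S,V=np.linalg.svd(Q-mu);print(mu,V[0]);s=(Q-mu)@V[1];print(np.percentile(s,[2,50,98]))
E
```

```text
t 0.15 q [-1.359  0.259  0.021  1.334  0.     1.418] p [ 0.1962 -0.5136  0.2308] F [ 0.2 -0.9  0.6] w 0.0855
cols x,y,z tool: [[-0.0, 0.001, -1.0], [0.934, 0.357, 0.0], [0.357, -0.934, -0.001]]
0.0187
2551 [ 0.29552591 -0.46815135] [0.48447793 0.09942097]
[ 0.38293526 -0.18834535] [ 0.26074707 -0.96540715]
[-0.01940842 -0.00345316  0.01981868]
```

```bash
python3 -m pendant '[[0,0.03,0.02,0,0,0,0],[0,0.06,0.04,0,0,-0.05,0],[0.01,0.09,0.06,0,0,-0.1,0],[0.02,0.12,0.07,0,0,-0.15,0],[0.03,0.15,0.07,0,0,-0.2,0],[0.04,0.18,0.07,0,0,-0.21,0],[0.05,0.21,0.07,0,0,-0.21,0],[0.05,0.21,0.07,0,0,-0.21,0]]' 20; python3 log.py
```

```text
clock: 0.95
ee_pos: [0.2466, -0.3008, 0.3018]
orientation: [0.538, 0.459, 0.537, -0.459]
force: [0.1, -0.9, -0.1]
grip_width: 0.0001
t 0.95 q [-1.101 -0.033 -0.141  1.463  0.     1.883] p [ 0.2466 -0.3008  0.3018] F [ 0.1 -0.9 -0.1] w 0.0001
cols x,y,z tool: [[0.001, -0.0, -1.0], [0.988, 0.156, 0.001], [0.156, -0.988, 0.0]]
```

```bash
python3 -m pendant '[[0.015,0.01,0,0.022,-0.138,0,0],[0.03,0.02,-0.01,0.044,-0.277,0,0],[0.045,0.03,-0.02,0.065,-0.415,0,0],[0.06,0.04,-0.03,0.087,-0.554,0,0],[0.075,0.05,-0.04,0.109,-0.692,0,0],[0.08,0.06,-0.05,0.109,-0.692,0,0],[0.08,0.06,-0.05,0.109,-0.692,0,0]]'; python3 log.py; python3 - <<'E'
from h import *
for n in('side','wrist'):
    im,d=ctrl.get_image(n);cv2.imwrite(f'pics/{n}1.png',im[:,:,::-1])
E
```

```text
clock: 1.65
ee_pos: [0.3256, -0.243, 0.25]
orientation: [0.661, 0.617, 0.347, -0.248]
force: [-0.5, -1.0, 1.0]
grip_width: 0.0001
t 1.65 q [-1.379 -0.149 -0.551  1.141  0.7    1.62 ] p [ 0.3256 -0.243   0.25  ] F [-0.5 -1.   1. ] w 0.0001
cols x,y,z tool: [[0.636, 0.101, -0.765], [0.756, 0.115, 0.644], [0.153, -0.988, -0.003]]
```

View pics/side1.png

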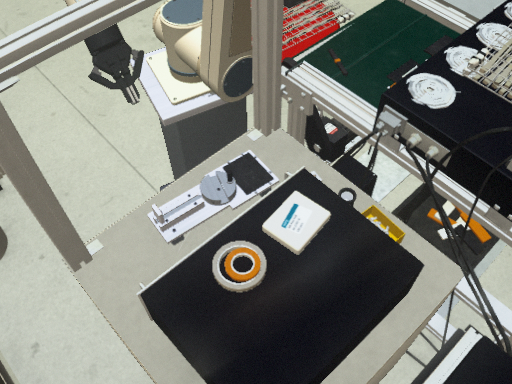

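View pics/wrist1.png

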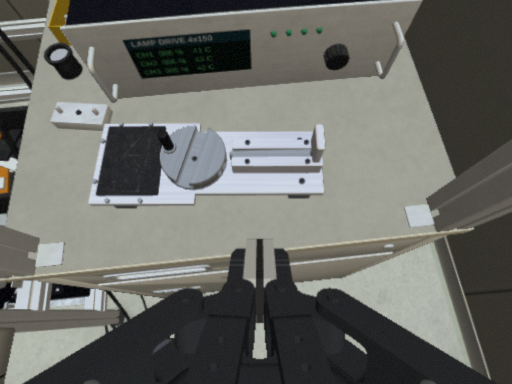

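```bash
python3 - <<'E'
import cv2
im=cv2.imread('pics/wrist1.png')[110:220,80:340]
cv2.imwrite('pics/wrist1z.png',cv2.resize(im,None,fx=3,fy=3,interpolation=cv2.INTER_CUBIC))
im=cv2.imread('pics/wrist1.png')[220:384,180:350]
cv2.imwrite('pics/wrist1f.png',cv2.resize(im,None,fx=3,fy=3,interpolation=cv2.INTER_CUBIC))
E
```

```text
(no output)
```

View pics/wrist1z.png

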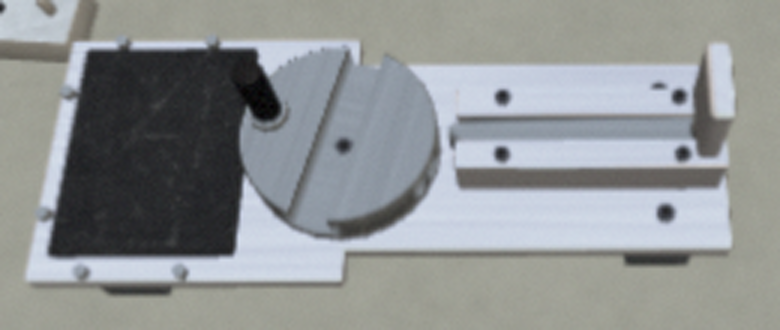

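View pics/wrist1f.png

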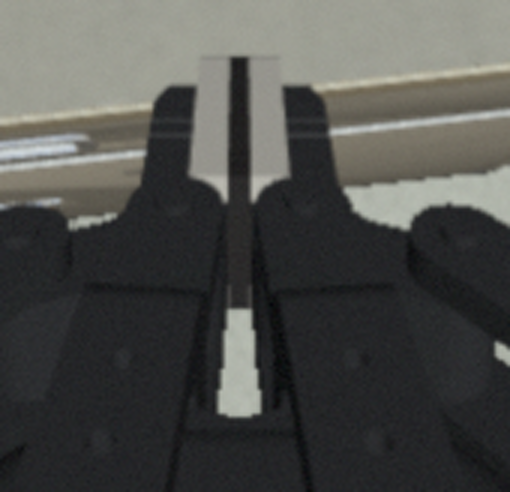

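```bash
cat > m1.py <<'E'
from h import *
import json
L=json.loads(open('log.jsonl').readlines()[-1])
c=ctrl.get_calibration('wrist');T=np.eye(4);T[:3,:3]=L['M'];T[:3,3]=L['p'];W=T;T=T@c['hand_eye']
def px(x,y): return (x/3+80,y/3+110)
for k,u,z in [('screw',px(343,145),.047),('studtop',px(245,77),.098),('studfoot',px(267,118),.064),('lugtop',px(721,50),.103),('luglow front',px(712,150),.066),
 ('nose',px(456,133),.0595),('panelTR',px(257,50),.048),('panelBR',px(235,255),.048),('panelTL',px(85,50),.048),('panelBL',px(50,255),.048)]:
    print(k,atz(c,T,u,z)[0].round(4))
for p in [(0,0,0),(0,.011,0.007),(0,.011,-.007),(-.02,.011,.0145),(-.01,.011,.0145)]:
    print(p,proj(c,T,(W@np.r_[p,1])[:3]).round(1))
E
python3 m1.py
```

```text
screw [ 0.469  -0.1329  0.047 ]
studtop [ 0.4684 -0.1042  0.098 ]
studfoot [ 0.4687 -0.1034  0.064 ]
lugtop [ 0.5051 -0.2854  0.103 ]
luglow front [ 0.4811 -0.2903  0.066 ]
nose [ 0.476  -0.183   0.0595]
panelTR [ 0.5099 -0.0832  0.048 ]
panelBR [ 0.4117 -0.1001  0.048 ]
panelTL [ 0.4982 -0.0049  0.048 ]
panelBL [ 0.3998 -0.023   0.048 ]
(0, 0, 0) [[260.6 253.4]]
(0, 0.011, 0.007) [[274.3 234.5]]
(0, 0.011, -0.007) [[247.  234.5]]
(-0.02, 0.011, 0.0145) [[293.  254.9]]
(-0.01, 0.011, 0.0145) [[290.9 244.1]]
```

```bash
python3 -m pendant '[[0.01,0.03,-0.02,0,0,0,0],[0.02,0.06,-0.04,0,0,0,0],[0.03,0.09,-0.06,0,0,0,0],[0.04,0.12,-0.08,0,0,0,0],[0.045,0.14,-0.09,0,0,0,0],[0.045,0.14,-0.09,0,0,0,0]]'; python3 log.py; python3 - <<'E'
from h import *
for n in('side','top'):
    im,d=ctrl.get_image(n);cv2.imwrite(f'pics/{n}2.png',im[:,:,::-1])
E
```

```text
clock: 2.35
ee_pos: [0.3712, -0.1014, 0.1608]
orientation: [0.662, 0.616, 0.348, -0.246]
force: [-0.5, -0.7, -0.2]
grip_width: 0.0001
t 2.35 q [-1.    -0.286 -0.901  0.632  0.632  2.089] p [ 0.3712 -0.1014  0.1608] F [-0.5 -0.7 -0.2] w 0.0001
cols x,y,z tool: [[0.636, 0.103, -0.765], [0.755, 0.12, 0.644], [0.158, -0.987, -0.001]]
```

View pics/side2.png

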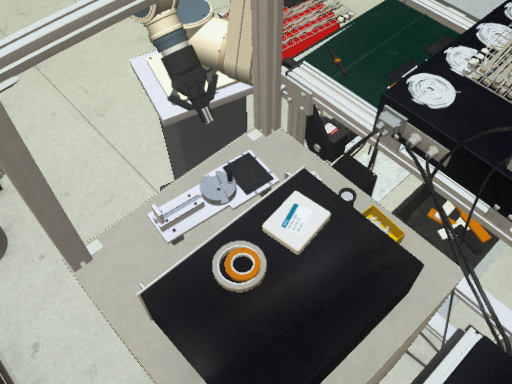

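View pics/top2.png

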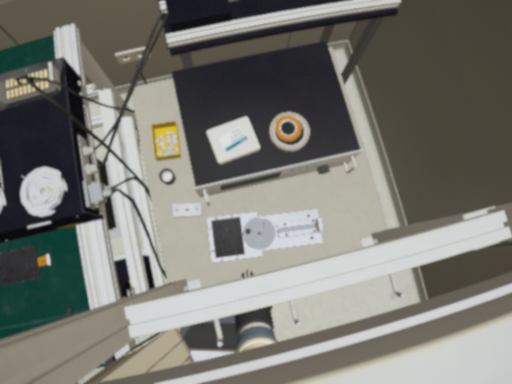

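```bash
python3 -m pendant '[[0.01,0,-0.02,0,0,0,0],[0.02,0,-0.04,0,0,0,0],[0.03,0,-0.06,0,0,0,0],[0.04,0,-0.07,0,0,0,0],[0.05,0,-0.075,0,0,0,0],[0.06,0,-0.079,0,0,0,0],[0.06,0,-0.079,0,0,0,0]]'; python3 log.py; python3 - <<'E'
from h import *
for n in('side','wrist'):
    im,d=ctrl.get_image(n);cv2.imwrite(f'pics/{n}3.png',im[:,:,::-1])
im=cv2.imread('pics/side3.png')[120:250,140:290]
cv2.imwrite('pics/side3z.png',cv2.resize(im,None,fx=4.5,fy=4.5,interpolation=cv2.INTER_CUBIC))
E
```

```text
clock: 3.15
ee_pos: [0.4326, -0.1058, 0.0826]
orientation: [0.662, 0.616, 0.347, -0.248]
force: [-0.0, 0.4, -0.5]
grip_width: -0.0001
t 3.15 q [-0.808 -0.046 -1.017  0.152  0.558  2.309] p [ 0.4326 -0.1058  0.0826] F [-0.   0.4 -0.5] w -0.0001
cols x,y,z tool: [[0.637, 0.099, -0.764], [0.755, 0.118, 0.645], [0.154, -0.988, 0.0]]
```

View pics/side3.png

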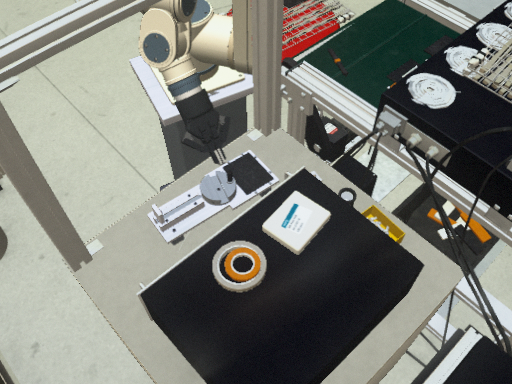

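View pics/side3z.png

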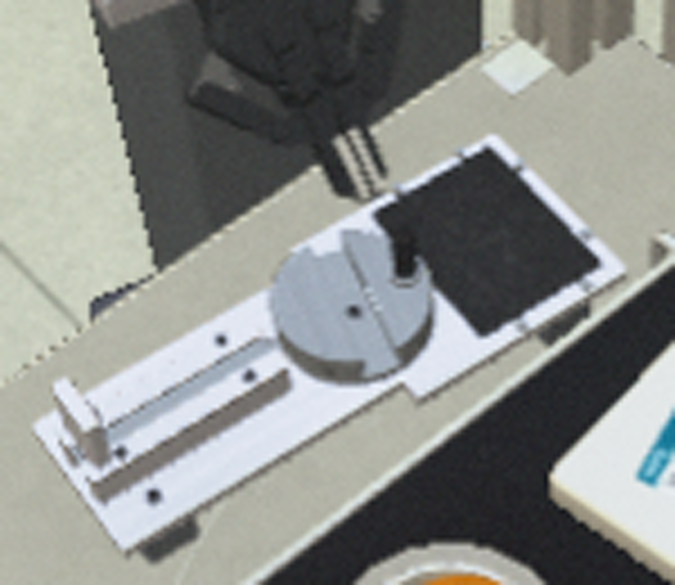

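View pics/wrist3.png

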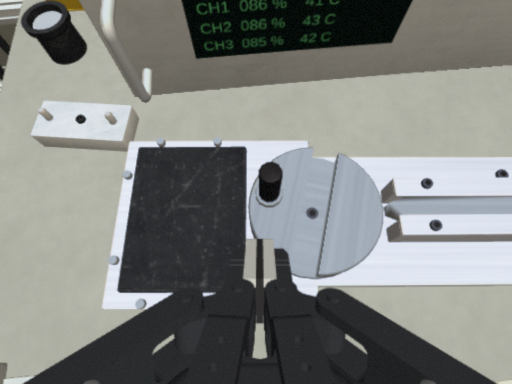

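```bash
cat > m3.py <<'E'
from h import *
import json,sys
L=json.loads(open('log.jsonl').readlines()[-1])
c=ctrl.get_calibration('wrist');T=np.eye(4);T[:3,:3]=L['M'];T[:3,3]=L['p'];W=T;T=T@c['hand_eye']
def w(k,u,z): print(k,atz(c,T,u,z)[0].round(4))
def loc(p): print(p,proj(c,T,(W@np.r_[p,1])[:3]).round(1))
E
python3 - <<'E'
from m3 import *
w('studtop',(270,169),.098);w('screw',(312,213),.047)
a=np.array;H=np.radians(98.6);p0=atz(c,T,(330,245),.062)
# slot edges: right edge of slot line (340,153)-(319,277)? at top z .062
s=atz(c,T,[(340,153),(319,277),(313,150)],.062);print(s.round(4),np.degrees(np.arctan2(*(s[0]-s[1])[[1,0]])))
loc((0,0,0));loc((0,.011,0))
cv2.imwrite('pics/wrist3z.png',cv2.resize(cv2.imread('pics/wrist3.png')[130:300,220:400],None,fx=4,fy=3.4,interpolation=cv2.INTER_CUBIC))
E
```

```text
studtop [ 0.4743 -0.1043  0.098 ]
screw [ 0.4704 -0.1348  0.047 ]
[[ 0.5099 -0.1474  0.062 ]
 [ 0.4279 -0.1405  0.062 ]
 [ 0.5093 -0.1294  0.062 ]] -4.800480476180071
(0, 0, 0) [[260.6 253.4]]
(0, 0.011, 0) [[260.7 234.5]]
```

View pics/wrist3z.png

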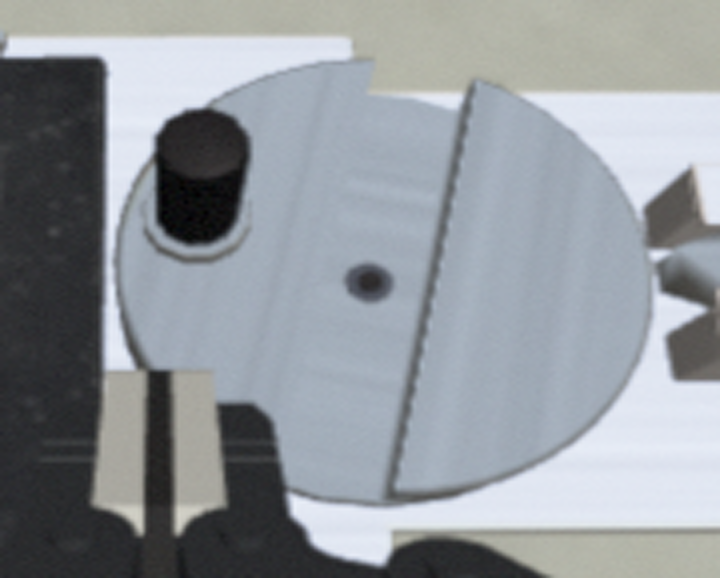

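```bash
python3 -m pendant '[[0.012,0,0,0,0,0,0],[0.022,0,0,0,0,0,0],[0.027,0,0,0,0,0,0],[0.032,0,0,0,0,0,0],[0.037,0,0,0,0,0,0],[0.042,0,0,0,0,0,0],[0.042,0,0,0,0,0,0]]'; python3 log.py; python3 - <<'E'
from h import *
im,d=ctrl.get_image('wrist');cv2.imwrite('pics/wrist4.png',im[:,:,::-1])
E
```

```text
clock: 3.95
ee_pos: [0.4735, -0.1037, 0.0822]
orientation: [0.662, 0.616, 0.347, -0.247]
force: [-0.0, 0.8, -0.1]
grip_width: -0.0
t 3.95 q [-0.705  0.016 -0.967  0.085  0.511  2.415] p [ 0.4735 -0.1037  0.0822] F [-0.   0.8 -0.1] w -0.0
cols x,y,z tool: [[0.637, 0.101, -0.765], [0.755, 0.118, 0.645], [0.155, -0.988, -0.001]]
```

View pics/wrist4.png

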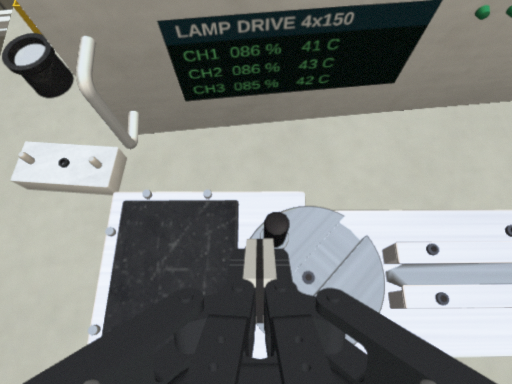

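```bash
python3 -m pendant '[[0.005,0,0,0,0,0,0],[0.010,0,0,0,0,0,0],[0.015,0,0,0,0,0,0],[0.020,0,0,0,0,0,0],[0.025,0,0,0,0,0,0],[0.028,-0.001,0,0,0,0,0],[0.028,-0.003,0,0,0,0,0],[0.028,-0.003,0,0,0,0,0]]'; python3 log.py; python3 - <<'E'
from h import *
im,d=ctrl.get_image('wrist');cv2.imwrite('pics/wrist5.png',im[:,:,::-1])
E
```

```text
clock: 4.8
ee_pos: [0.5015, -0.1068, 0.0824]
orientation: [0.662, 0.616, 0.347, -0.247]
force: [0.9, 2.2, -0.6]
grip_width: -0.0001
t 4.8 q [-0.657  0.06  -0.924  0.061  0.488  2.463] p [ 0.5015 -0.1068  0.0824] F [ 0.9  2.2 -0.6] w -0.0001
cols x,y,z tool: [[0.637, 0.101, -0.764], [0.755, 0.118, 0.645], [0.155, -0.988, -0.001]]
```

View pics/wrist5.png

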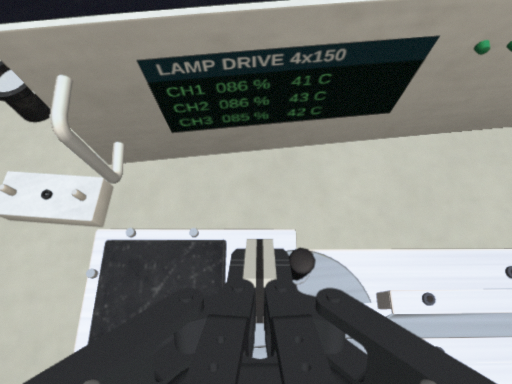

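```bash
python3 - <<'E'
from m3 import *
w('studtop',(302,261),.098)
im,d=ctrl.get_image('side');cv2.imwrite('pics/side5.png',im[:,:,::-1])
cv2.imwrite('pics/side5z.png',cv2.resize(im[120:250,140:290,::-1],None,fx=4.5,fy=4.5,interpolation=cv2.INTER_CUBIC))
E
```

```text
studtop [ 0.4984 -0.1269  0.098 ]
```

View pics/side5z.png

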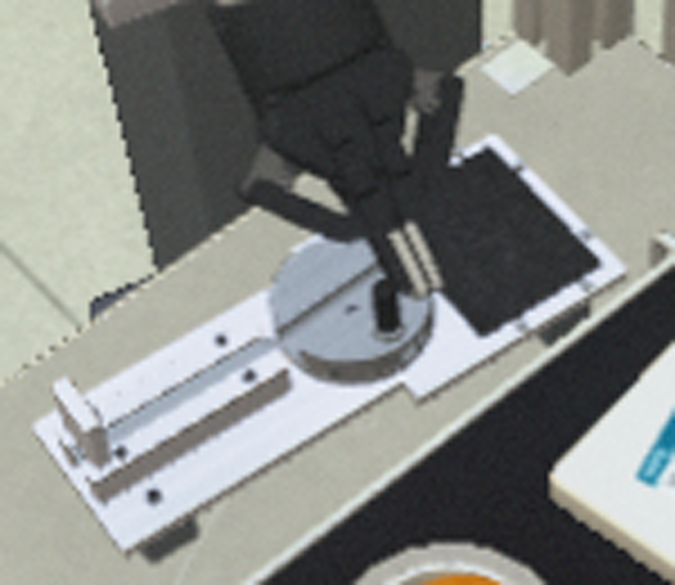

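```bash
python3 -m pendant '[[0,-0.001,0,0,0,0,0],[0,-0.002,0,0,0,0,0],[0,-0.003,0,0,0,0,0],[0,-0.003,0,0,0,0,0]]'; python3 -m pendant '[[0,0.005,0,0,0,0,0],[-0.02,0.01,0.01,0,0,0,0],[-0.05,0.01,0.02,0,0,0,0],[-0.08,0.01,0.02,0,0,0,0],[-0.08,0.01,0.02,0,0,0,0]]'; python3 log.py; python3 - <<'E'
from h import *
for n in('side','wrist'):
    im,d=ctrl.get_image(n);cv2.imwrite(f'pics/{n}6.png',im[:,:,::-1])
im=cv2.imread('pics/side6.png')[140:240,150:290]
cv2.imwrite('pics/side6z.png',cv2.resize(im,None,fx=5.5,fy=5.5,interpolation=cv2.INTER_CUBIC))
E
```

```text
clock: 5.3
ee_pos: [0.5012, -0.11, 0.0823]
orientation: [0.662, 0.616, 0.347, -0.247]
force: [1.1, 2.1, -0.4]
grip_width: -0.0001
clock: 5.8
ee_pos: [0.4188, -0.0992, 0.1019]
orientation: [0.662, 0.617, 0.347, -0.248]
force: [0.1, 0.1, 0.1]
grip_width: 0.0002
t 5.8 q [-0.828 -0.118 -0.999  0.253  0.565  2.29 ] p [ 0.4188 -0.0992  0.1019] F [0.1 0.1 0.1] w 0.0002
cols x,y,z tool: [[0.636, 0.099, -0.765], [0.756, 0.116, 0.644], [0.152, -0.988, -0.001]]
```

View pics/wrist6.png

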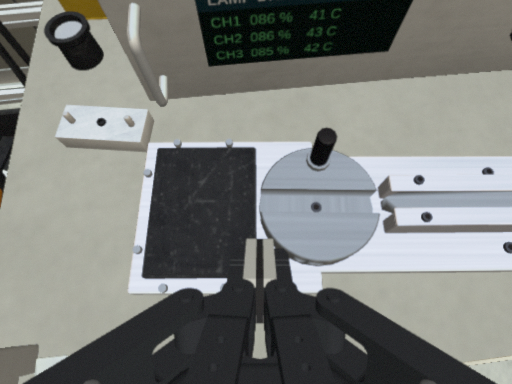

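View pics/side6z.png

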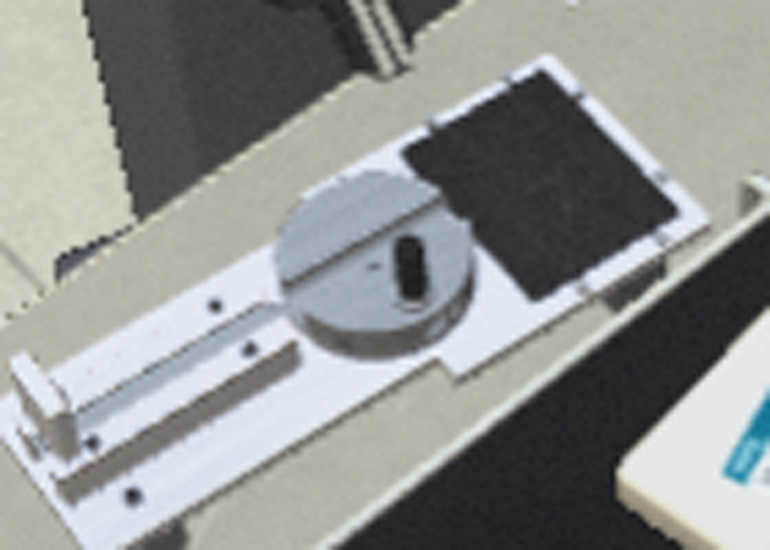

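```bash
python3 - <<'E'
import cv2
im=cv2.imread('pics/wrist6.png')[120:290,250:410]
cv2.imwrite('pics/wrist6z.png',cv2.resize(im,None,fx=4.5,fy=3.5,interpolation=cv2.INTER_CUBIC))
E
```

```text
(no output)
```

View pics/wrist6z.png

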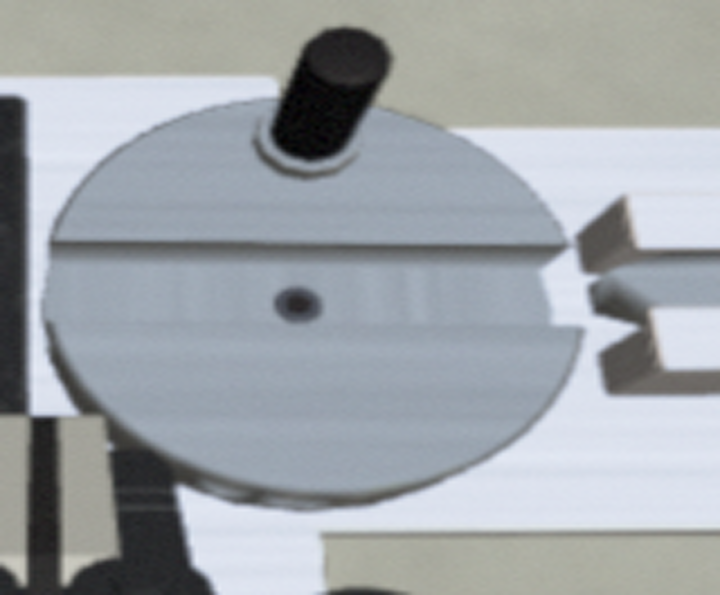

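```bash
python3 - <<'E'
from m3 import *
z=lambda x,y:(x/4.5+250,y/3.5+120)
def h(n,a,b,zz):
    s=atz(c,T,[z(*a),z(*b)],zz);d=s[0]-s[1];print(n,np.degrees(np.arctan2(d[1],d[0])).round(2),s.round(4).tolist())
h('slot far',(50,242),(568,244),.062);h('slot near',(300,326),(583,327),.062)
h('plate near',(322,534),(720,532),.040);h('plate far',(455,128),(720,128),.040);h('plate farL',(0,75),(275,77),.04)
w('studtop',z(346,57),.098);w('studfoot',z(312,155),.066);w('screw',z(298,304),.047)
w('nose',z(600,295),.0595)
E
```

```text
slot far 98.43 [[0.4698, -0.0918, 0.062], [0.4817, -0.1717, 0.062]]
slot near 98.43 [[0.4583, -0.1319, 0.062], [0.4646, -0.1743, 0.062]]
plate near 98.95 [[0.4224, -0.1422, 0.04], [0.4322, -0.2042, 0.04]]
plate far 98.81 [[0.5174, -0.1584, 0.04], [0.5247, -0.2058, 0.04]]
plate farL 98.13 [[0.5187, -0.0752, 0.04], [0.5258, -0.1251, 0.04]]
studtop [ 0.4968 -0.1287  0.098 ]
studfoot [ 0.4933 -0.13    0.066 ]
screw [ 0.4679 -0.1332  0.047 ]
nose [ 0.4726 -0.1777  0.0595]
```

```bash
python3 -m pendant '[[-0.005,-0.03,0.02,0,0,0,0],[-0.01,-0.06,0.03,0,0,0,0],[-0.01,-0.09,0.03,0,0,0,0],[-0.01,-0.12,0.03,0,0,0,0],[-0.01,-0.15,0.03,0,0,0,0],[-0.01,-0.18,0.03,0,0,0,0],[-0.005,-0.21,0.02,0,0,0,0],[0,-0.222,0.01,0,0,0,0]]';python3 -m pendant '[[0,0,0,0,0,0,0]]'; python3 log.py; python3 - <<'E'
from h import *
for n in('side','wrist'):
    im,d=ctrl.get_image(n);cv2.imwrite(f'pics/{n}7.png',im[:,:,::-1])
E
```

```text
clock: 6.7
ee_pos: [0.4223, -0.3254, 0.1117]
orientation: [0.663, 0.616, 0.347, -0.248]
force: [0.8, 1.3, -0.3]
grip_width: 0.0001
clock: 6.8
ee_pos: [0.422, -0.3234, 0.1106]
orientation: [0.661, 0.617, 0.347, -0.248]
force: [-1.5, 0.4, 0.5]
grip_width: 0.0001
t 6.8 q [-1.183  0.171 -0.636  0.573  0.677  1.872] p [ 0.422  -0.3234  0.1106] F [-1.5  0.4  0.5] w 0.0001
cols x,y,z tool: [[0.636, 0.101, -0.765], [0.756, 0.117, 0.644], [0.154, -0.988, -0.002]]
```

View pics/wrist7.png

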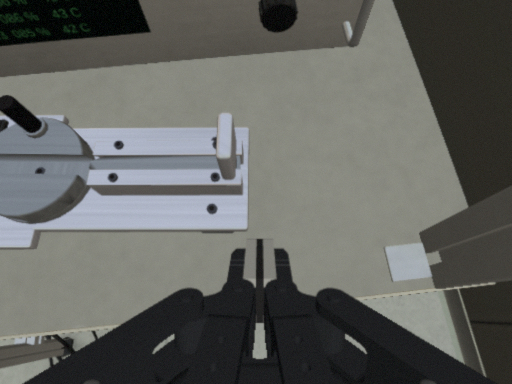

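View pics/side7.png

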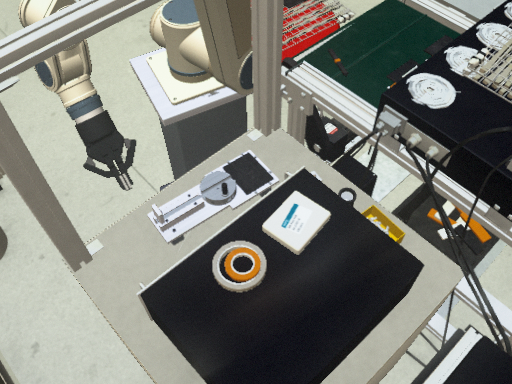

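```bash
python3 - <<'E'
from m3 import *
cv2.imwrite('pics/wrist7z.png',cv2.resize(cv2.imread('pics/wrist7.png')[90:290,190:310],None,fx=4,fy=3,interpolation=cv2.INTER_CUBIC))
E
```

```text
(no output)
```

View pics/wrist7z.png

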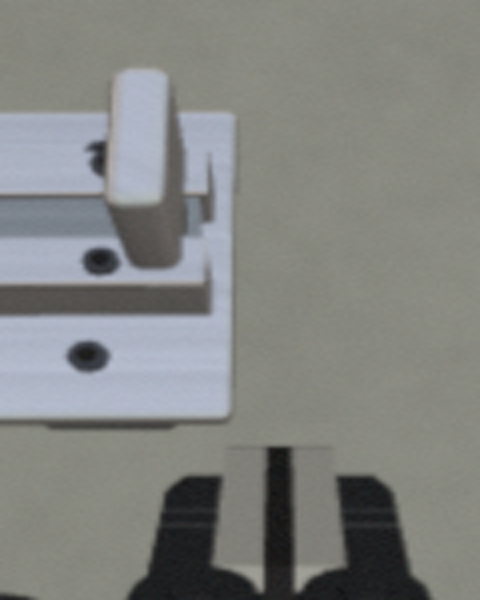

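```bash
python3 - <<'E'
from m3 import *
z=lambda x,y:(x/4+190,y/3+90)
w('ctr',z(140,137),.103);w('far',z(140,70),.103);w('near',z(137,203),.103);w('rightedge',z(168,140),.103);w('leftedge',z(110,137),.103)
w('near low',z(160,268),.066)
E
```

```text
ctr [ 0.493  -0.2896  0.103 ]
far [ 0.5094 -0.2864  0.103 ]
near [ 0.4776 -0.2922  0.103 ]
rightedge [ 0.4929 -0.2942  0.103 ]
leftedge [ 0.4922 -0.2849  0.103 ]
near low [ 0.4789 -0.2922  0.066 ]
```

```bash
python3 -m pendant '[[0.02,0,-0.005,0,0,0,0],[0.04,0,-0.01,0,0,0,0],[0.06,0,-0.02,0,0,0,0],[0.078,0,-0.029,0,0,0,0],[0.078,0,-0.029,0,0,0,0],[0.078,0,-0.029,0,0,0,0]]'; python3 log.py; python3 - <<'E'
from h import *
for n in('side','wrist'):
    im,d=ctrl.get_image(n);cv2.imwrite(f'pics/{n}8.png',im[:,:,::-1])
im=cv2.imread('pics/side8.png')[0:250,20:290]
cv2.imwrite('pics/side8z.png',cv2.resize(im,None,fx=2.4,fy=2.4,interpolation=cv2.INTER_CUBIC))
E
```

```text
clock: 7.5
ee_pos: [0.4992, -0.3206, 0.0836]
orientation: [0.662, 0.616, 0.348, -0.247]
force: [0.2, -0.1, -0.7]
grip_width: 0.0003
t 7.5 q [-1.023  0.262 -0.611  0.388  0.639  2.065] p [ 0.4992 -0.3206  0.0836] F [ 0.2 -0.1 -0.7] w 0.0003
cols x,y,z tool: [[0.636, 0.102, -0.765], [0.755, 0.119, 0.644], [0.156, -0.988, -0.001]]
```

View pics/wrist8.png

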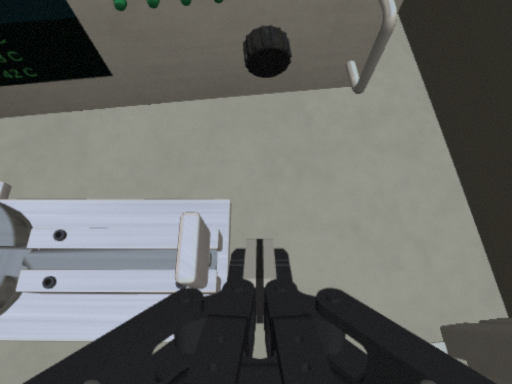

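View pics/side8z.png

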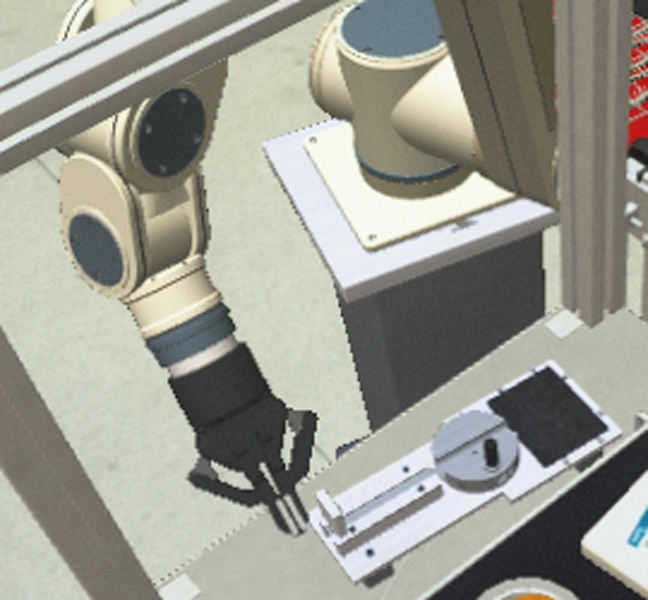

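```bash
python3 -m pendant '[[-0.001,0.008,0,0,0,0,0],[-0.002,0.015,0,0,0,0,0],[-0.003,0.022,0,0,0,0,0],[-0.0045,0.03,0,0,0,0,0],[-0.006,0.038,0,0,0,0,0],[-0.007,0.046,0,0,0,0,0],[-0.008,0.054,0,0,0,0,0],[-0.008,0.054,0,0,0,0,0]]'; python3 log.py; python3 - <<'E'
from h import *
for n in('side','wrist'):
    im,d=ctrl.get_image(n);cv2.imwrite(f'pics/{n}9.png',im[:,:,::-1])
im=cv2.imread('pics/side9.png')[140:240,130:290]
cv2.imwrite('pics/side9z.png',cv2.resize(im,None,fx=4.5,fy=4.5,interpolation=cv2.INTER_CUBIC))
E
```

```text
clock: 8.4
ee_pos: [0.4909, -0.2662, 0.0832]
orientation: [0.662, 0.617, 0.347, -0.247]
force: [0.4, 0.3, 0.1]
grip_width: 0.0001
t 8.4 q [-0.972  0.195 -0.716  0.314  0.622  2.126] p [ 0.4909 -0.2662  0.0832] F [0.4 0.3 0.1] w 0.0001
cols x,y,z tool: [[0.637, 0.102, -0.765], [0.755, 0.118, 0.645], [0.155, -0.988, -0.002]]
```

View pics/wrist9.png

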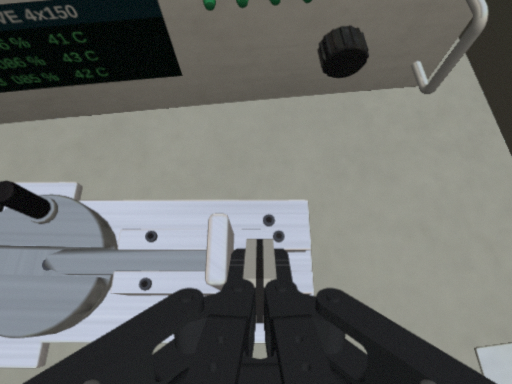

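View pics/side9z.png

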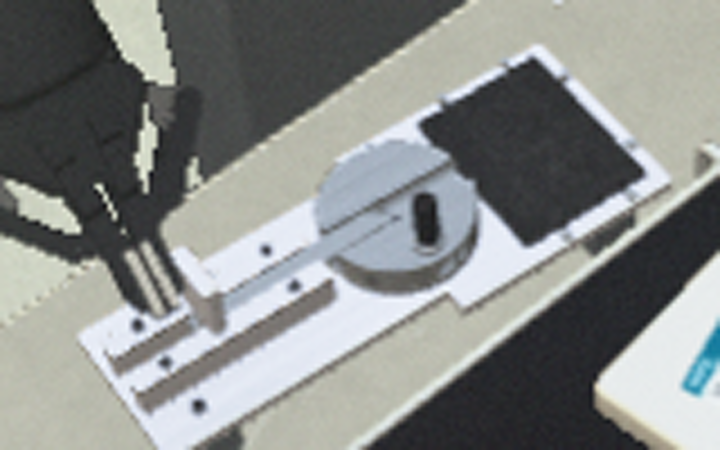

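```bash
python3 -m pendant '[[-0.001,0.008,0,0,0,0,0],[-0.0025,0.016,0,0,0,0,0],[-0.0035,0.024,0,0,0,0,0],[-0.005,0.032,0,0,0,0,0],[-0.006,0.039,0,0,0,0,0],[-0.0065,0.044,0,0,0,0,0],[-0.007,0.048,0,0,0,0,0],[-0.007,0.048,0,0,0,0,0]]'; python3 log.py; python3 - <<'E'
from h import *
for n in('side','wrist'):
    im,d=ctrl.get_image(n);cv2.imwrite(f'pics/{n}10.png',im[:,:,::-1])
im=cv2.imread('pics/side10.png')[140:240,130:290]
cv2.imwrite('pics/side10z.png',cv2.resize(im,None,fx=4.5,fy=4.5,interpolation=cv2.INTER_CUBIC))
E
```

```text
clock: 9.3
ee_pos: [0.484, -0.219, 0.0832]
orientation: [0.662, 0.617, 0.347, -0.247]
force: [-0.1, -0.2, -0.6]
grip_width: 0.0
t 9.3 q [-0.916  0.137 -0.8    0.251  0.602  2.191] p [ 0.484  -0.219   0.0832] F [-0.1 -0.2 -0.6] w 0.0
cols x,y,z tool: [[0.637, 0.101, -0.765], [0.755, 0.118, 0.645], [0.155, -0.988, -0.002]]
```

View pics/wrist10.png

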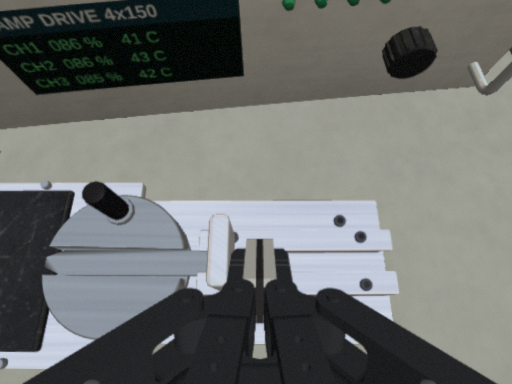

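View pics/side10z.png

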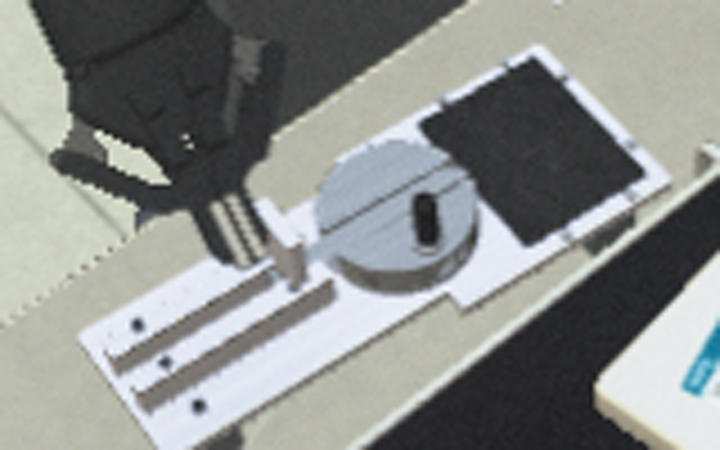

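```bash
python3 -m pendant '[[0,0.002,0,0,0,0,0],[-0.0005,0.004,0,0,0,0,0],[-0.001,0.006,0,0,0,0,0],[-0.001,0.008,0,0,0,0,0],[-0.001,0.008,0,0,0,0,0]]'; python3 -m pendant '[[0,0.001,0,0,0,0,0],[0,0.002,0,0,0,0,0]]'; python3 log.py;  python3 - <<'E'
from h import *
im,d=ctrl.get_image('wrist');cv2.imwrite('pics/wrist11.png',im[:,:,::-1])
E
```

```text
clock: 9.9
ee_pos: [0.4831, -0.2115, 0.0833]
orientation: [0.662, 0.617, 0.347, -0.247]
force: [0.1, -0.9, 0.7]
grip_width: -0.0003
clock: 10.1
ee_pos: [0.4831, -0.2098, 0.0832]
orientation: [0.662, 0.616, 0.347, -0.247]
force: [-0.9, -2.1, -0.8]
grip_width: -0.0001
t 10.1 q [-0.902  0.126 -0.816  0.237  0.596  2.206] p [ 0.4831 -0.2098  0.0832] F [-0.9 -2.1 -0.8] w -0.0001
cols x,y,z tool: [[0.637, 0.1, -0.765], [0.756, 0.117, 0.644], [0.154, -0.988, -0.001]]
```

View pics/wrist11.png

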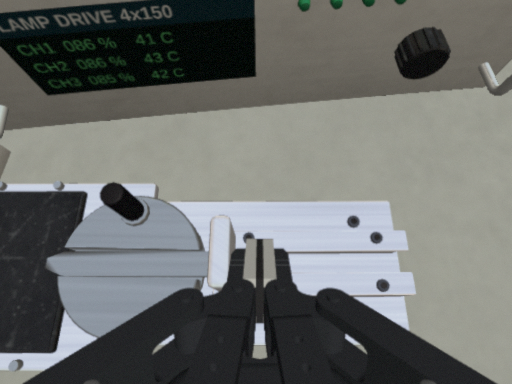

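```bash
for i in 1 2 3; do python3 -m pendant '[[0,0.001,0,0,0,0,0],[0,0.001,0,0,0,0,0]]'|grep -E "ee|force"; done
```

```text
ee_pos: [0.4832, -0.2087, 0.0833]
force: [-1.4, -1.5, -0.2]
ee_pos: [0.4832, -0.2077, 0.0833]
force: [-0.6, -1.6, 0.7]
ee_pos: [0.4832, -0.2071, 0.0833]
force: [-1.5, -3.9, 0.4]
```

```bash
for i in 1 2 ; do python3 -m pendant '[[0,0.001,0,0,0,0,0],[0,0.001,0,0,0,0,0]]'|grep -E "ee|force"; done; python3 log.py;  python3 - <<'E'
from h import *
im,d=ctrl.get_image('wrist');cv2.imwrite('pics/wrist12.png',im[:,:,::-1])
cv2.imwrite('pics/wrist12z.png',cv2.resize(im[170:370,0:250,::-1],None,fx=3,fy=3,interpolation=cv2.INTER_CUBIC))
E
```

```text
ee_pos: [0.4832, -0.2071, 0.0834]
force: [-3.3, -8.5, -1.0]
ee_pos: [0.4833, -0.207, 0.0834]
force: [-3.6, -12.3, -1.3]
t 11.15 q [-0.895  0.121 -0.822  0.228  0.59   2.216] p [ 0.4833 -0.207   0.0834] F [ -3.6 -12.3  -1.3] w 0.0002
cols x,y,z tool: [[0.636, 0.096, -0.765], [0.756, 0.118, 0.644], [0.152, -0.988, 0.003]]
```

View pics/wrist12z.png

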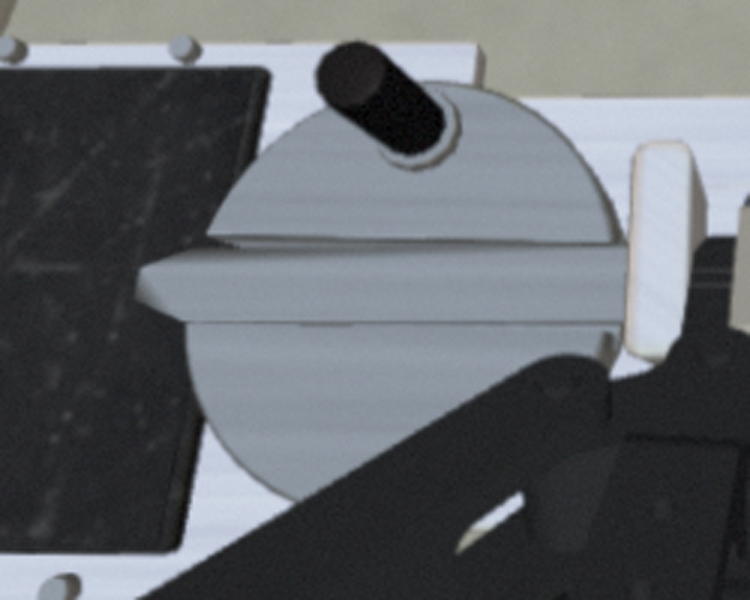

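```bash
python3 -m pendant '[[0,-0.006,0,0,0,0,0],[0.001,-0.012,0,0,0,0,0],[-0.01,-0.02,0.01,0,0,0,0],[-0.04,-0.03,0.03,0,0,0,0],[-0.07,-0.04,0.05,0,0,0,0],[-0.09,-0.05,0.06,0,0,0,0],[-0.10,-0.06,0.07,0,0,0,0],[-0.10,-0.06,0.07,0,0,0,0]]'; python3 log.py;  python3 - <<'E'
from h import *
for n in('side','wrist','top'):
    im,d=ctrl.get_image(n);cv2.imwrite(f'pics/{n}13.png',im[:,:,::-1])
im=cv2.imread('pics/side13.png')[130:240,130:290]
cv2.imwrite('pics/side13z.png',cv2.resize(im,None,fx=4.5,fy=4.5,interpolation=cv2.INTER_CUBIC))
E
```

```text
clock: 12.0
ee_pos: [0.3829, -0.2667, 0.1545]
orientation: [0.663, 0.616, 0.346, -0.248]
force: [1.1, 0.2, 0.9]
grip_width: 0.0002
t 12.0 q [-1.226  0.004 -0.69   0.717  0.686  1.819] p [ 0.3829 -0.2667  0.1545] F [1.1 0.2 0.9] w 0.0002
cols x,y,z tool: [[0.638, 0.098, -0.764], [0.755, 0.117, 0.645], [0.152, -0.988, 0.001]]
```

View pics/wrist13.png

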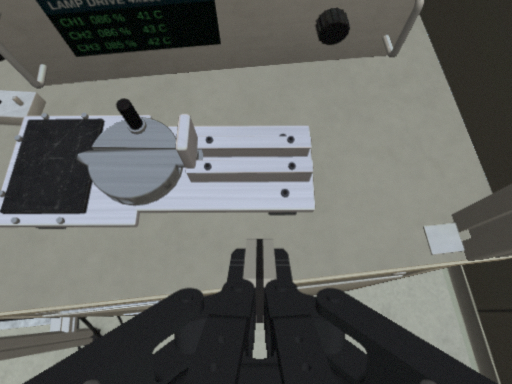

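View pics/side13z.png

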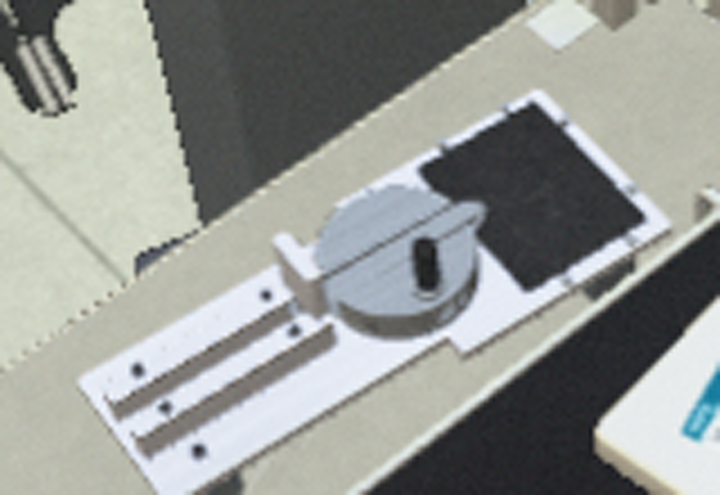

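View pics/top13.png

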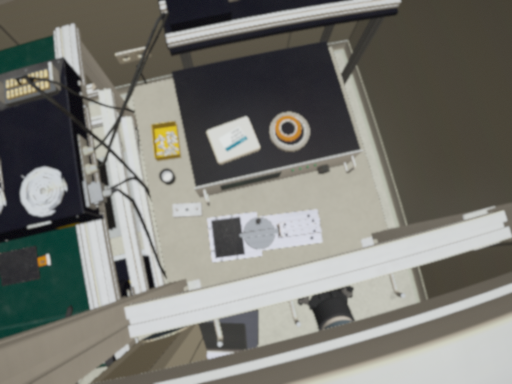

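```bash
python3 - <<'E'
from m3 import *
w('lugtop',(183.5,131),.103); w('nose',(79,157),.0595);w('panel TR',(104,120),.048);w('panel BR',(92,213),.048);print(c is not None)
E
python3 - <<'E'
from h import *
a=cv2.imread('pics/top0.png');b=cv2.imread('pics/top13.png')
d=cv2.absdiff(a,b).max(2)>40
for n,(x0,y0,x1,y1) in dict(bin=(145,115,190,165),loupe=(155,165,180,190),gauge=(168,200,205,220),panel=(207,212,241,262)).items(): print(n,d[y0:y1,x0:x1].sum())
E
```

```text
lugtop [ 0.4784 -0.1899  0.103 ]
nose [ 0.4613 -0.0837  0.0595]
panel TR [ 0.5104 -0.0856  0.048 ]
panel BR [ 0.4134 -0.1077  0.048 ]
True
bin 0
loupe 0
gauge 0
panel 8
```

```bash
python3 -c "
from rig import ctrl;print(ctrl.finish_job())"
```

```text
the job is handed in; nothing more can be done
None
```

The panel is locked down: the disc's slot is in line with the bar, and the bar is fully home with its nose over the panel's edge. I handed the job in after about 12 s of robot time.

- **Disc:** I pushed the stud clockwise with the closed fingertips until the slot read 98.4° against about 98.6° for the fixture, roughly 0.004 rad off line. The push took about 2 N.
- **Bar:** I pushed the lug along the guide through the slot to a hard stop. Contact force was about 4 N on reaching the stop. I pressed on until it read about 13 N, and the bar moved no further.
- **Last checks, after backing off:**
  - The lug measured (0.478, -0.190) m, which is about 100 mm from where it started.
  - The nose lies about 10 mm over the panel's edge.
  - The bin, loupe and gauge block show no change between the first and last top pictures. The panel area differs by 8 pixels; I put this down to the nose now lying over its edge but did not check it separately.
  - The robot was clear of everything and its force reading was back to noise.

No check failed. The one disagreement was early: my measurements of the disc's centre came out 46–47 mm up instead of 62 mm. I took that to be because the centre screw I was measuring sits at the bottom of the slot.

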